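# Load the slide reader and start it

## Robot

A 7-joint arm with a two-finger parallel gripper is mounted at the origin on the work surface. World frame = base frame: x ahead of the robot, y to its left, z up, the work surface at z = 0. Lengths are in m, angles in rad, forces in N, time in s.
With the tool pointing down it reaches from about 0.425 to 0.875 m from the base axis. Payload 8.4 kg.
Tool frame: the origin (TCP) lies at the very end of the fingers, on their centre line; the grasp point (between the pads) lies 19 mm behind it; z points along the fingers, y is the direction in which the jaws open and shut (so a half turn about z gives the same grasp; the last joint's range is limited). The gripper opens to 85 mm and grips with 20 to 120 N. Pads are 22 mm wide; open, the fingers measure 114 mm over their backs; the gripper's body (76 mm by 85 mm) begins 54 mm behind the grasp point. The pads swing forward as they close: fully open they stand 13 mm farther back than shut.
Start: joints at [1.032, 0.333, 0.04, 1.465, -0.013, 1.343, -0.059], TCP at [0.277, -0.588, 0.231] pointing down, gripper open.
Joint ranges: [-2.58, 2.58], [-0.38, 2.09], [-1.3, 1.39], [0.25, 2.4], [-1.5, 4.64], [0.08, 2.09], [-2.65, 2.65]. Speed limits (rad/s): [2.22, 2.22, 2.79, 2.79, 3.14, 3.14, 3.14].

## Interface

Orientations are given as a unit quaternion [x, y, z, w].
In Python, from station import read_state, capture, camera_params, hand_in gives the robot as it stands. The module is installed in compiled form; this text tells all that it offers.
- The arm moves only by the tool arm_command, never from a script. Its argument "increments" is a list of rows, each a list of 7 numbers: the turn, a rotation vector about the tool's x, y, z in degrees, then the shift along the tool's x, y, z in mm, then the opening, from 0 (shut) to 1 (fully open). In form: [[ax, ay, az, x, y, z, jaw], ...]. A call has 1 to 20 rows; each row is the pose to reach, as a shift and turn from the pose commanded when the call began, along the tool's axes at that moment; what a row does not reach only later rows make up. A row lasts 1/12 s, in which the tool goes at most 41.7 mm and 7.16 degrees, less where a joint would pass 70% of its speed; a pose out of reach is approached as far as the arm can. A call with a gripper value outside its range is refused whole. The fingers move at their own pace and stop on an object; the grip force is fixed at half the most. Time passes only in rows, so rows that repeat a pose let the fingers close. It gives the time, the measured TCP pose, the force and the opening at its end, in the units of the state.
- read_state(): the state, without advancing time (a new reading comes with each control period).
- capture(name): name is "side" or "top"; returns (picture, depth): 480x640x3 uint8, red, green, blue; 480x640 float32, m along the optical axis (not along the pixel's ray), 0 where there is no reading.
- camera_params(name): a dict with "mtx" (3x3 intrinsics, pixels), "xyz" and "orientation" of the camera in the world. Camera axes: x right, y down, z forward; pixel columns grow to the right and rows downward; lengths in m; the calibration is good to about 2 mm. A picture is of the moment at which its call begins. camera_params takes no time and is no camera call.
- hand_in(): hands the job in, once; it reports no verdict.
The state is a dict: "clock": time; "q": joint angles; "joint_vel": joint speeds; "joint_efforts": joint torques, N m; "tool_pos": TCP position; "tool_rot": TCP orientation; "contact_force": force on the tool from outside, world axes, zero at the start; "torque": the same for the moment, N m; "gripper_width": finger opening in m.
Only numpy, scipy, OpenCV 4.12 (cv2) and the standard library are available. Lean on these libraries where they do the work, as an engineer would, in place of code of your own. Each camera call takes 0.05 s, during which the arm holds its last target.

## Task

Load the slide carrier into the slide reader and start a reading: push down the free end of the carrier so that it tips up and stays tipped in its rest, then take it by its sides and lay it flat in the reader's bay. Slide the hood across until it is fully home over the bay, and only then press the round key, firmly but not hard, and keep it pressed for about two seconds. Press no other key, and leave the other things on the bench where they are.

Things in the scene. Friction and masses are not known exactly. Their poses are not given: they have to be found in the camera images.
- slide_center (a point): Centre of the slide carrier: flat aluminium plate, 100 (x) x 34 (y) x 5 mm (z up), about 46 g, with a glass slide in its top; either end may lie either way in the bay. At the start it lies level in the rest, its top 32 mm above the bench, x along the rest's x.
- rest: Tip-up rest, white, fixed, 130 (x) x 80 (y) x 32 mm; origin under its centre on the bench, directly under the carrier's centre at the start. From x = -5 mm to +65 mm its walls stand flush with the carrier's top, 3 mm from its sides and 4 mm from its end, so the sides cannot be pinched there; the carrier's free end is at x = -50 mm, with no walls beside or beyond it. The pivot lies across at x = -18 mm, 22 mm up. The side away from the pivot rises.
- rocker (a joint): Angle of the stiff pivoted paddle (24 mm wide) under the carrier, rad: 0 level, 0.4 fully tipped (the end stop). Pushing the carrier down 5 to 10 mm from its free end (3 to 6 N) tips it; the carrier's very end sinks 12 mm at full tip, and the spot under the inner edge of a broad fingertip less, in proportion to its distance from the pivot; it stays at whatever angle it is left. Tipped counts from 0.25.
- reader: Slide reader, fixed, 230 (x) x 250 (y) mm, flat deck 50 mm up, a 20 mm thick ridge 73 mm high along its far (+x) edge; origin under its centre on the bench, x from keypad front to back. Keys in a row along y at x = -85 mm, bay at x = 20, y = -55 mm.
- bay (a point): Centre of the bay's top face: a steel pedestal 100 (x) x 24 (y) mm standing 10 mm above the deck, on which the carrier lies along x, overhanging 5 mm at each side. Low guides, 3 mm higher than that face, leave the carrier 5 mm of play at each end and 4 mm at each side; side guides stand only 36 to 50 mm from the centre, the middle is free for fingers. Axes as the reader's.
- hood_grip (a point): Centre of the hood's grip: bare aluminium fin 50 (x) x 14 (y) x 24 mm on top of the black hood (142 x 76 mm, roof 84 mm above the bench); the centre is 96 mm above the bench. Moves along the reader's -y to close.
- hood (a joint): Hood slide, m: 0 open (hood at the reader's +y side), 0.120 fully home over the bay (end stop); about 2 N of friction. Home counts from 0.115.
- key_start: The round key, start, 22 mm across; white membrane key on the reader's black keypad, standing 4 mm above the deck; origin at the centre of its foot, on the deck. The four keys share one row, 40 mm apart, in any order. It gives about 1.3 mm at 5 N and bottoms hard at 2 mm (8 N), so approach it slowly; it responds to 5 N or more, kept up for 1 s; over 30 N damages it.
- key_square: Another key, not to be pressed: square, 20 x 20 mm; otherwise like the round one.
- key_bar: Another key, not to be pressed: a narrow bar, 26 x 9 mm, long along its x; otherwise like the round one.
- key_cross: Another key, not to be pressed: a plus sign, 24 mm across, arms 8 mm wide; otherwise like the round one.
- tube_rack: Bystander to leave alone: yellow tube rack with four blue-capped tubes, 160 x 60 x 94 mm; origin under its centre.
- tip_box: Bystander to leave alone: blue pipette-tip box with clear lid, 120 x 85 x 75 mm; origin under its centre.
- well_plate: Bystander to leave alone: white well plate, 127 x 85 x 14 mm; origin under its centre.
- dish: Bystander to leave alone: small clear dish with lid, 63 mm across, 15 mm high; origin under its centre.
- vial: Bystander to leave alone: capped jar, 32 mm across, 50 mm high; origin under its centre.
- marker: Bystander to leave alone: black marker pen, 120 mm long, 11 mm thick; origin under its centre.
Not all that is in view belongs to the job. Leave any red or turquoise look-alike of the rest alone. Of the things shaped like the part that bears slide_center, the aluminium one is meant.

How it is judged:
On the way, in this order (a step that is already met when the one before it is completed fails the run):
1. the carrier is tipped up in its rest (rocker past 0.25 rad, carrier still in it) (value of joint rocker above 0.25 rad and horizontal distance between slide_center and rest below 0.025 m and angle between slide_center's own z axis and vertical above 0.2 rad), for 0.2 s.
2. the carrier lies flat in the bay (x of slide_center in the frame of bay between -0.008 and 0.008 m and y of slide_center in the frame of bay between -0.007 and 0.007 m and z of slide_center in the frame of bay between 0 and 0.005 m and angle between slide_center's own z axis and vertical below 0.06 rad), for 0.3 s.
3. the hood is home over the carrier (all of step 2 and value of joint hood above 0.115 m), for 0.2 s.
4. the round key is kept pressed with 5 N or more for 1 s, the hood home (contact force between key_start and anything else above 5 N and value of joint hood above 0.115 m), for 1 s.
At the end, for the whole second after the job is handed in: The carrier lies flat on the bay's pedestal between its guides (within 8 mm along and 7 mm across, its centre within 2.5 mm of its seated height, tilt under 0.06 rad), the hood is home (joint above 0.115) and the round key is let go, after being kept pressed with at least 5 N for 1 s (all of step 3 and contact force between key_start and anything else below 0.5 N); the robot touches nothing.
It fails at once if the round key is pressed (over 3 N) before the hood is home (contact force between key_start and anything else above 3 N and not (value of joint hood above 0.115 m)).
It fails at once if the round key is pressed with more than 30 N (contact force between key_start and anything else above 30 N).
It fails at once if another key is pressed (over 3 N) (contact force between any of key_square, key_bar, key_cross and anything else above 3 N).
It fails at once if a bystander is moved more than 40 mm (distance of any of tube_rack, tip_box, well_plate, dish, vial, marker from where it was at the start of the episode above 0.04 m).
It also fails if it takes over 66 s, if anything falls off the work surface, if the arm or the gripper's body presses on something with over 40 N, if the wrist force passes 120 N, or if a joint passes its speed limit or range.

## Working session

There is one attempt and no reset: what is moved stays moved. The work goes in short steps, Python scripts to look and compute and a tool call to move; the robot and the scene stay as the last step left them, time stands still between calls to the robot, and variables do not carry over. Pictures are saved under pics/ and viewed, and the job is handed in when it is done.

Besides the shell and the picture viewer there is one more tool, called after "Call:" as name([rows], argument=value, ...), one row to a line, values as JSON. arm_command: Moves the arm, as the interface text tells. Its arguments: {"type":"object","properties":{"increments":{"type":"array","items":{"type":"array","items":{"type":"number"}}}},"required":["increments"]}

```bash
mkdir -p pics; python3 - <<'E'
from station import *
import cv2, numpy as np
print(read_state())
for n in("side","top"):
    p,d=capture(n); cv2.imwrite(f"pics/{n}0.png",p[:,:,::-1]); np.savez(f"{n}0.npz",p=p,d=d); print(n,camera_params(n))
E
```

```text
{'clock': 0.0, 'q': array([ 1.03180808,  0.33390717,  0.03988635,  1.4663137 , -0.01339108,
        1.34332532, -0.05848202]), 'joint_vel': array([-0.00159052,  0.00197622, -0.00052148, -0.00041492, -0.00196661,
       -0.00104985, -0.00030929]), 'joint_efforts': array([ 1.73213852e-03, -6.58548903e+01,  1.36613354e+00, -4.05566704e+01,
        1.67021767e-02,  1.25765760e-02, -3.17232866e-05]), 'tool_pos': array([ 0.27649177, -0.58772585,  0.23040311]), 'tool_rot': array([ 9.75921254e-01,  2.18121512e-01, -2.45358898e-04, -8.07319519e-04]), 'contact_force': array([ 0.71470372, -0.53305865, -0.68199146]), 'torque': array([ 0.02261678, -0.00490129, -0.00177812]), 'gripper_width': 0.08541433219028208}
side {'mtx': array([[454.12645951,   0.        , 314.47558726],
       [  0.        , 454.12645951, 236.42939081],
       [  0.        ,   0.        ,   1.        ]]), 'xyz': array([-0.03661824,  0.59792249,  0.62039572]), 'orientation': array([-0.34382914,  0.80335817, -0.4500385 ,  0.18401772])}
top {'mtx': array([[439.11770397,   0.        , 315.42998792],
       [  0.        , 439.11770397, 236.60287184],
       [  0.        ,   0.        ,   1.        ]]), 'xyz': array([ 0.37028791, -0.00330339,  1.19911677]), 'orientation': array([ 0.70637855, -0.70211904,  0.06881009, -0.05764865])}
```

View pics/top0.png

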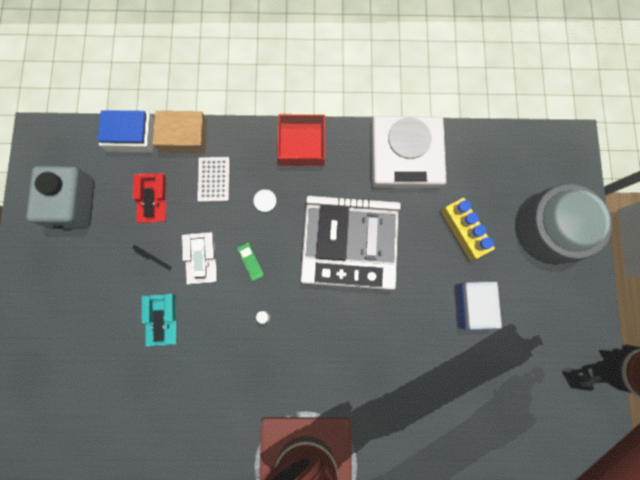

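View pics/side0.png

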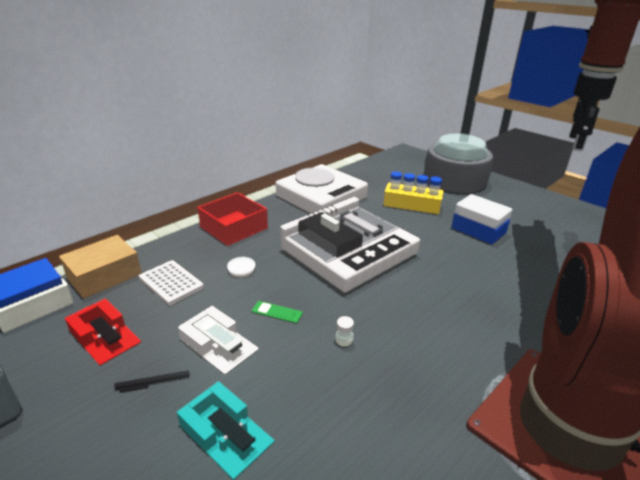

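The top view shows three rests: red at (150,197), turquoise at (159,320) and white at (198,258). The white one holds an aluminium carrier with a glass slide, so it fits the description. The green plate at (250,261) is a look-alike to leave alone. The reader is at (350,242), with its round key likely at (371,276). Next I'll enlarge these to confirm.

```bash
cat > h.py <<'E'
import numpy as np, cv2
from scipy.spatial.transform import Rotation as R
from station import camera_params, read_state, capture
def ray(n,u,v):
    c=camera_params(n);K=c['mtx'];d=R.from_quat(c['orientation']).as_matrix()@np.array([(u-K[0,2])/K[0,0],(v-K[1,2])/K[1,1],1]);return c['xyz'],d
def pt(n,u,v,z):
    o,d=ray(n,u,v);return o+d*(z-o[2])/d[2]
def proj(n,P):
    c=camera_params(n);q=R.from_quat(c['orientation']).as_matrix().T@(np.array(P)-c['xyz']);q=c['mtx']@q;return q[:2]/q[2]
E
python3 - <<'E'
from h import *
t=np.load('top0.npz')['p'][:,:,::-1]; s=np.load('side0.npz')['p'][:,:,::-1]
f=lambda a,k:cv2.resize(a,None,fx=k,fy=k,interpolation=cv2.INTER_CUBIC)
a=f(t[220:295,170:230],6);b=f(t[190:295,295:405],4)
h=max(a.shape[0],b.shape[0]);P=lambda x:np.pad(x,((0,h-x.shape[0]),(0,0),(0,0)))
cv2.imwrite('pics/c1.png',np.hstack([P(a),P(b)]))
a=f(s[295:375,170:265],4);b=f(s[190:300,270:425],2.6)
h=max(a.shape[0],b.shape[0])
cv2.imwrite('pics/c2.png',np.hstack([P(a),P(b)]))
print(R.from_quat(read_state()['tool_rot']).as_matrix())
E
```

```text
[[ 9.04826028e-01  4.25780850e-01 -7.25741137e-04]
 [ 4.25781457e-01 -9.04825085e-01  1.31002287e-03]
 [-9.88861346e-05 -1.49434991e-03 -9.99998879e-01]]
```

View pics/c1.png

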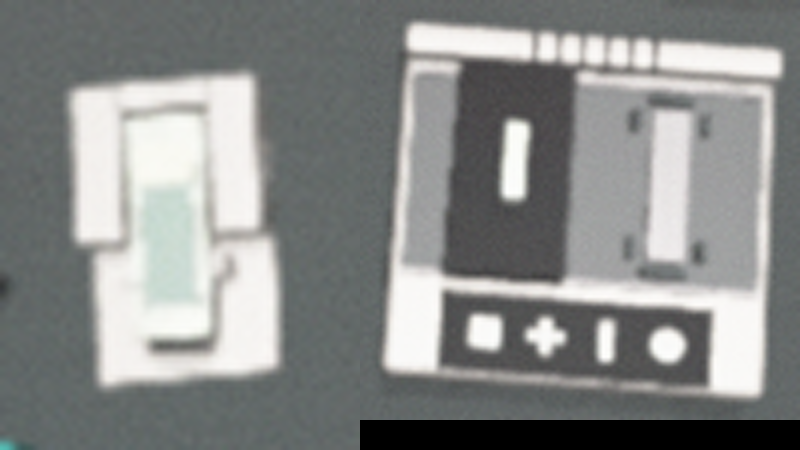

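View pics/c2.png

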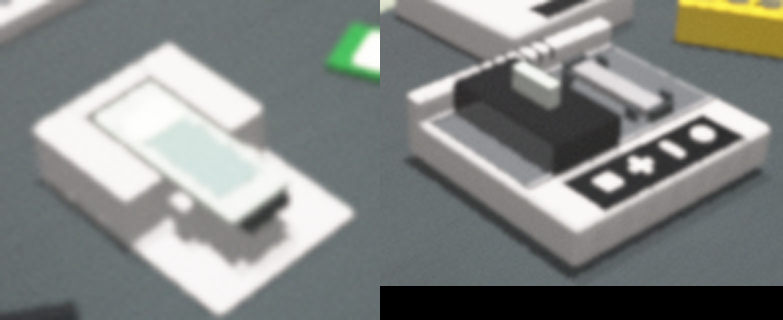

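Top crop: the aluminium carrier lies in the white rest, with its free end towards the robot at crop (180,340). The keypad reads square, cross, bar, round, with the round key at crop (668,344). The hood is on the left, and the grip and bay are clear. Now I'll measure.

```bash
python3 - <<'E'
from h import *
t=np.load('top0.npz')['p']; td=np.load('top0.npz')['d']
g=cv2.cvtColor(t,cv2.COLOR_RGB2GRAY); hsv=cv2.cvtColor(t,cv2.COLOR_RGB2HSV)
print("rest carrier corners, top crop")
c=lambda x,y:((x+.5)/6-.5+170,(y+.5)/6-.5+220)
for nm,x,y,z in [("cNL",145,338,.032),("cNR",213,338,.032),("cFL",124,108,.032),("cFR",207,108,.032),("rBL",70,88,.032),("rBR",254,75,.032),("wallFL",77,243,.032),("wallFR",263,232,.032)]:
    print(nm,pt('top',*c(x,y),z).round(4), td[int(round(c(x,y)[1])),int(round(c(x,y)[0]))])
cs=lambda x,y:((x+.5)/4-.5+170,(y+.5)/4-.5+295)
for nm,x,y,z in [("cNR?",235,225,.032),("cN2",290,188,.032),("cF1",90,117,.032),("cF2",152,78,.032),("rB",168,43,.032),("rL",33,130,.032)]:
    print('side',nm,pt('side',*cs(x,y),z).round(4))
# glass
m=((hsv[...,0]>60)&(hsv[...,0]<100)&(hsv[...,1]>20)&(g>140)).astype(np.uint8); m[:, :180]=0; m[:,220:]=0;m[:230]=0;m[285:]=0
ys,xs=np.where(m);print('glass',len(xs),cv2.minAreaRect(np.c_[xs,ys].astype(np.float32)),pt('top',xs.mean(),ys.mean(),.032))
# keys blobs
m=(g>170).astype(np.uint8)
roi=np.zeros_like(m);roi[262:290,314:384]=m[262:290,314:384]
n,l,st,ce=cv2.connectedComponentsWithStats(roi,connectivity=4)
for i in range(1,n):
    if st[i,4]>8 : print('key',st[i],ce[i].round(2),pt('top',*ce[i],.054).round(4))
roi=np.zeros_like(m);roi[215:245,328:339]=(g>150)[215:245,328:339]
ys,xs=np.where(roi);print('grip',cv2.minAreaRect(np.c_[xs,ys].astype(np.float32)),pt('top',xs.mean(),ys.mean(),.108).round(4))
roi=np.zeros_like(m);roi[214:260,362:374]=(g>165)[214:260,362:374]
ys,xs=np.where(roi);print('bay',len(xs),cv2.minAreaRect(np.c_[xs,ys].astype(np.float32)),pt('top',xs.mean(),ys.mean(),.060).round(4))
c4=lambda x,y:((x-360+.5)/4-.5+295,(y+.5)/4-.5+190)
for nm,x,y,z in [("rdNL",386,372,.05),("rdNR",762,397,.05),("rdFL",407,24,.073),("rdFR",782,48,.073),("gripF",517,120,.108),("gripN",513,200,.108),("bayF",670,110,.06),("bayN",666,262,.06),("key",668,344,.054)]:
    print(nm,pt('top',*c4(x,y),z).round(4))
E
```

```text
rest carrier corners, top crop
cNL [0.4735 0.3003 0.032 ] 1.1598765
cNR [0.4737 0.2704 0.032 ] 1.1885787
cFL [0.5764 0.3152 0.032 ] 1.1875129
cFR [0.5767 0.2781 0.032 ] 1.2008115
rBL [0.5853 0.3398 0.032 ] 1.21564
rBR [0.5919 0.2578 0.032 ] 1.2173849
wallFL [0.5154 0.3326 0.032 ] 1.1976459
wallFR [0.5209 0.2506 0.032 ] 1.1823848
side cNR? [0.4692 0.3052 0.032 ]
side cN2 [0.4709 0.2746 0.032 ]
side cF1 [0.5718 0.3149 0.032 ]
side cF2 [0.5752 0.279  0.032 ]
side rB [0.5917 0.2593 0.032 ]
side rL [0.5821 0.3386 0.032 ]
glass 17 ((197.5, 261.0), (14.0, 5.0), 90.0) [0.51749628 0.29383601 0.032     ]
key [314 262   2  21  23] [314.09 271.17] [ 0.4858 -0.0179  0.054 ]
key [318 262  66  26 250] [362.44 265.48] [ 0.5016 -0.1447  0.054 ]
key [322 269   9   9  65] [325.74 272.63] [ 0.4822 -0.0483  0.054 ]
key [337 269   9  10  52] [340.94 273.63] [ 0.4798 -0.0881  0.054 ]
key [354 270   5  11  44] [355.95 274.61] [ 0.4775 -0.1274  0.054 ]
key [367 272   9   9  61] [371.39 275.89] [ 0.4744 -0.1677  0.054 ]
grip ((333.3197937011719, 229.52284240722656), (6.5547285079956055, 19.23670196533203), 4.085616588592529) [ 0.5859 -0.0654  0.108 ]
bay 259 ((370.1300048828125, 238.5900115966797), (10.323758125305176, 42.70924377441406), 8.130102157592773) [ 0.5761 -0.1651  0.06  ]
rdNL [0.4561 0.0157 0.05  ]
rdNR [ 0.4412 -0.2298  0.05  ]
rdFL [0.6844 0.0038 0.073 ]
rdFR [ 0.6702 -0.245   0.073 ]
gripF [ 0.6121 -0.0669  0.108 ]
gripN [ 0.5605 -0.0642  0.108 ]
bayF [ 0.6304 -0.1717  0.06  ]
bayN [ 0.5283 -0.1672  0.06  ]
key [ 0.4751 -0.1684  0.054 ]
```

```bash
cat >> h.py <<'E'
def tgt(yaw,pitch=0):
    # tool x along yaw dir, z down; pitch>0: tool z leans outward (+x tool)
    c,s=np.cos(yaw),np.sin(yaw)
    M=np.array([[c,s,0],[s,-c,0],[0,0,-1.]])
    return M@R.from_euler('y',pitch).as_matrix()
def go(x,y,z,yaw,pitch=0,ref=None):
    s=read_state();M=R.from_quat(s['tool_rot']).as_matrix();p=s['tool_pos']
    T=tgt(yaw,pitch)
    r=np.degrees(R.from_matrix(M.T@T).as_rotvec());d=M.T@(np.array([x,y,z])-p)*1000
    print('inc',r.round(1),d.round(1),'| tcp',p.round(4),'F',s['contact_force'].round(1),'t',round(s['clock'],2),'w',round(s['gripper_width'],4))
E
python3 - <<'E'
from h import *
go(0.5,-.05,.25,0.095)
T=tgt(0.095,.38);print(T)
E
```

```text
inc [-0.1  0.  19.8] [ 431.1 -391.5  -19. ] | tcp [ 0.2766 -0.5878  0.2305] F [-0.8  0.3  0.1] t 0.1 w 0.0855
[[ 0.92447719  0.09485717  0.36924795]
 [ 0.0880905  -0.99549089  0.03518447]
 [ 0.37092047  0.         -0.92866464]]
```

Call:
arm_command([
  [0,0,10,215,-195,-19,0],
  [0,0,19.8,431,-391,-19,0],
  [0,0,19.8,431,-391,-19,0],
  [0,0,19.8,431,-391,-19,0],
  [0,0,19.8,431,-391,-19,0],
  [0,0,19.8,431,-391,-19,0],
  [0,0,19.8,431,-391,-19,0],
  [0,0,19.8,431,-391,-19,0],
  [0,0,19.8,431,-391,-19,0],
  [0,0,19.8,431,-391,-19,0],
  [0,0,19.8,431,-391,-19,0],
  [0,0,19.8,431,-391,-19,0],
  [0,0,19.8,431,-391,-19,0],
  [0,0,19.8,431,-391,-19,0],
])

```text
clock: 1.27
tool_pos: [0.5004, -0.0487, 0.2504]
tool_rot: [0.999, 0.047, 0.0, 0.0]
contact_force: [1.2, -0.1, 0.1]
gripper_width: -0.0
```

```bash
python3 - <<'E'
from h import *
c=np.array([.5237,.2925]);x=np.array([np.cos(.095),np.sin(.095)])
p=c-.053*x;print(p)
go(*p,.08,0.095)
E
```

```text
[0.47093898 0.28747257]
inc [ 0. -0. -0.] [   2.3 -337.5  170.3] | tcp [ 0.5004 -0.0487  0.2504] F [ 1.2 -0.1  0.1] t 1.27 w -0.0
```

Call:
arm_command([
  [0,0,0,2.3,-337.5,50,0],
  [0,0,0,2.3,-337.5,50,0],
  [0,0,0,2.3,-337.5,50,0],
  [0,0,0,2.3,-337.5,50,0],
  [0,0,0,2.3,-337.5,50,0],
  [0,0,0,2.3,-337.5,50,0],
  [0,0,0,2.3,-337.5,50,0],
  [0,0,0,2.3,-337.5,50,0],
  [0,0,0,2.3,-337.5,50,0],
  [0,0,0,2.3,-337.5,170,0],
  [0,0,0,2.3,-337.5,170,0],
  [0,0,0,2.3,-337.5,170,0],
  [0,0,0,2.3,-337.5,190,0],
  [0,0,0,2.3,-337.5,200,0],
  [0,0,0,2.3,-337.5,205,0],
  [0,0,0,2.3,-337.5,205,0],
])

```text
clock: 2.6
tool_pos: [0.4707, 0.2854, 0.0451]
tool_rot: [0.999, 0.047, -0.0, 0.0]
contact_force: [-0.4, 1.1, -0.1]
gripper_width: 0.0002
```

```bash
python3 - <<'E'
from h import *
go(.471,.2875,.034,.095)
p,d=capture('side');cv2.imwrite('pics/s1.png',cv2.resize(p[260:400,130:320,::-1],None,fx=4,fy=4,interpolation=cv2.INTER_CUBIC))
E
```

```text
inc [ 0.  0. -0.] [ 0.5 -2.1 11.1] | tcp [0.4707 0.2854 0.0451] F [-0.4  1.1 -0.1] t 2.6 w 0.0002
```

View pics/s1.png

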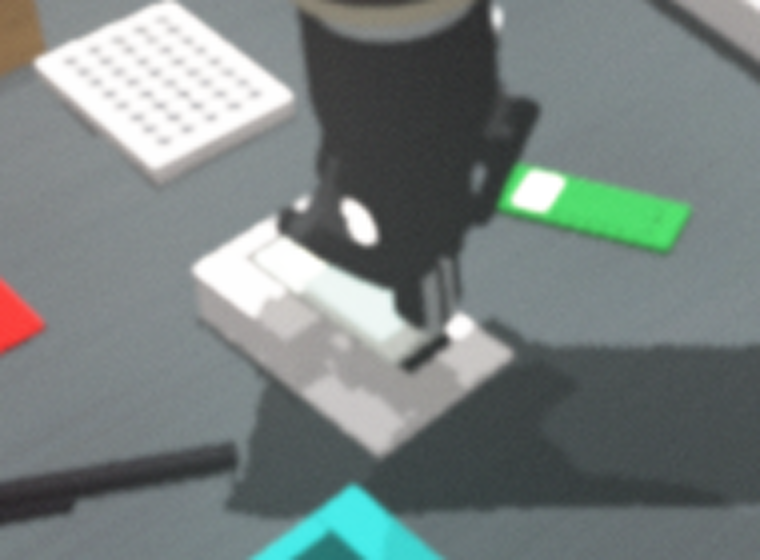

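The shut fingertip is at crop (425,325), above the free end whose dark edge is at (425,352). It sits 13 mm above the plate. I'll push down in small steps.

Call:
arm_command([
  [0,0,0,0.5,-2,5,0],
  [0,0,0,0.5,-2,9,0],
  [0,0,0,0.5,-2,12,0],
  [0,0,0,0.5,-2,14,0],
  [0,0,0,0.5,-2,15.5,0],
  [0,0,0,0.5,-2,17,0],
  [0,0,0,0.5,-2,17,0],
])

```text
clock: 3.23
tool_pos: [0.4707, 0.2875, 0.0281]
tool_rot: [0.999, 0.047, -0.0, 0.0]
contact_force: [-1.2, 0.6, 0.6]
gripper_width: 0.0
```

```bash
python3 - <<'E'
from h import *
go(.471,.2875,.024,.095)
p,d=capture('side');cv2.imwrite('pics/s2.png',cv2.resize(p[300:380,170:265,::-1],None,fx=8,fy=7,interpolation=cv2.INTER_CUBIC))
E
```

```text
inc [ 0.  0. -0.] [ 0.3 -0.   4.1] | tcp [0.4707 0.2875 0.0281] F [-1.2  0.6  0.6] t 3.23 w 0.0
```

View pics/s2.png

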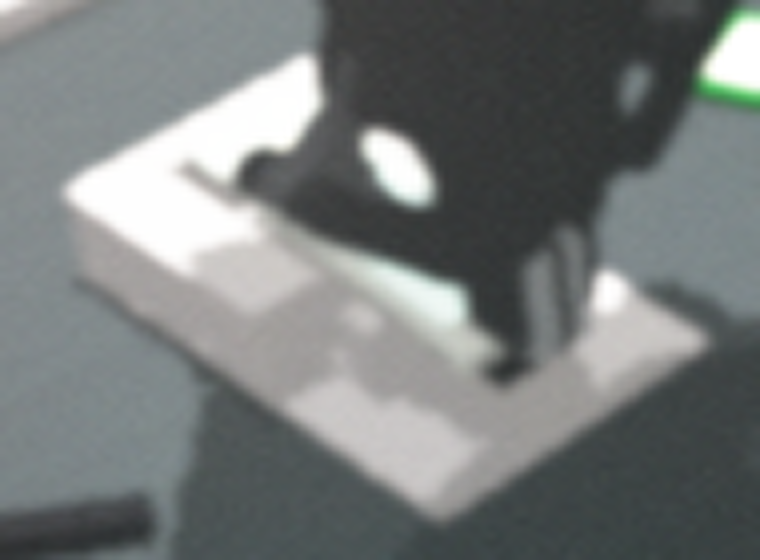

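The fingertip overlaps the free end at crop (510,370) and the end seems to be sinking. I'll keep pushing.

Call:
arm_command([
  [0,0,0,0.3,0,1.5,0],
  [0,0,0,0.3,0,3,0],
  [0,0,0,0.3,0,4,0],
  [0,0,0,0.3,0,5,0],
])

```text
clock: 3.62
tool_pos: [0.4711, 0.2875, 0.0231]
tool_rot: [0.999, 0.047, -0.0, 0.0]
contact_force: [-2.8, 0.3, 3.0]
gripper_width: -0.0002
```

```bash
python3 - <<'E'
from h import *
go(.471,.2875,.024,.095)
p,d=capture('side');cv2.imwrite('pics/s3.png',cv2.resize(p[300:380,170:265,::-1],None,fx=8,fy=7,interpolation=cv2.INTER_CUBIC))
E
```

```text
inc [ 0.  0. -0.] [-0.1 -0.1 -0.9] | tcp [0.4711 0.2875 0.0231] F [-2.8  0.3  3. ] t 3.62 w -0.0002
```

View pics/s3.png

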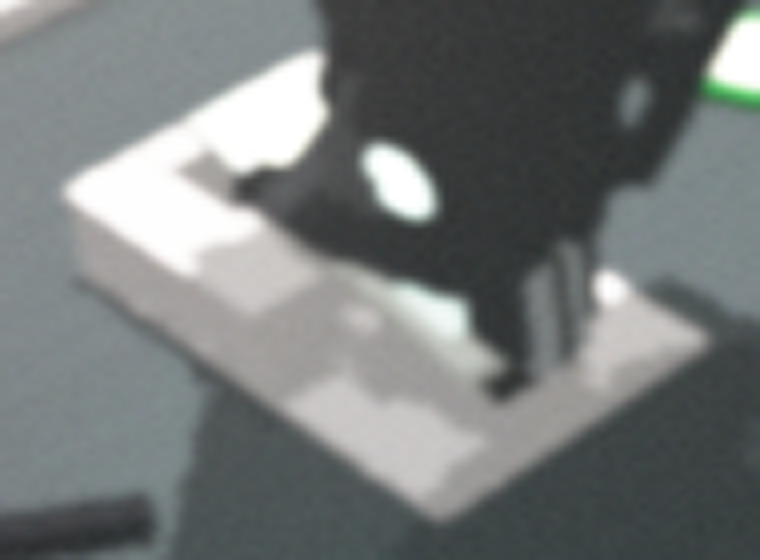

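The far end is rising, visible at crop (200,150). Next is a small extra push, then retract and look.

Call:
arm_command([
  [0,0,0,0,0,0.6,0],
  [0,0,0,0,0,1.0,0],
  [0,0,0,0,0,1.0,0],
])

```text
clock: 3.92
tool_pos: [0.4712, 0.2875, 0.0222]
tool_rot: [0.999, 0.047, -0.0, -0.0]
contact_force: [-2.2, 0.6, 1.2]
gripper_width: -0.0003
```

Call:
arm_command([
  [0,0,0,0,0,-5,0],
  [0,0,0,-20,0,-40,0.7],
  [0,0,0,-60,0,-80,0.7],
  [0,0,0,-80,0,-110,0.7],
  [0,0,0,-80,0,-110,0.7],
])

```text
clock: 4.33
tool_pos: [0.3905, 0.2819, 0.1372]
tool_rot: [0.999, 0.048, 0.003, -0.001]
contact_force: [1.1, 1.0, 2.1]
gripper_width: 0.0482
```

```bash
python3 - <<'E'
from h import *
go(.471,.2875,.024,.095)
p,d=capture('side');np.savez('side4.npz',p=p,d=d);a=cv2.resize(p[300:380,170:265,::-1],None,fx=4,fy=4,interpolation=cv2.INTER_CUBIC)
p,d=capture('top');np.savez('top4.npz',p=p,d=d);b=cv2.resize(p[220:295,160:240,::-1],None,fx=5,fy=5,interpolation=cv2.INTER_CUBIC)
h=max(a.shape[0],b.shape[0]);P=lambda x:np.pad(x,((0,h-x.shape[0]),(0,0),(0,0)))
cv2.imwrite('pics/s4.png',np.hstack([P(a),P(b)]))
E
```

```text
inc [-0.1 -0.3  0.1] [ 80.    2.4 113.6] | tcp [0.3905 0.2819 0.1372] F [1.1 1.  2.1] t 4.33 w 0.0482
```

View pics/s4.png

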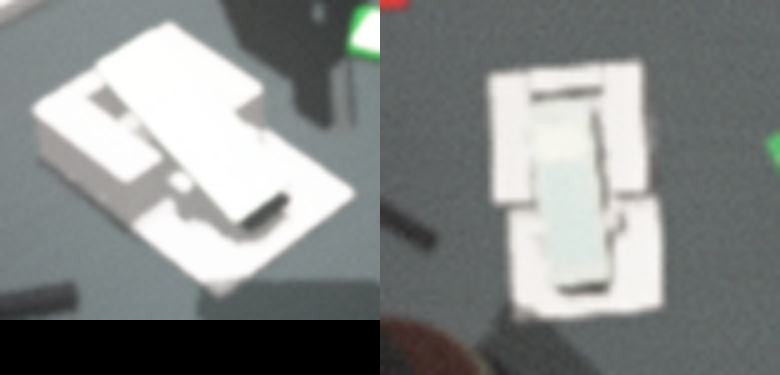

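```bash
python3 - <<'E'
from h import *
def tri(a,b):
    o1,d1=ray('side',*a);o2,d2=ray('top',*b)
    s,t=np.linalg.lstsq(np.c_[d1,-d2],o2-o1,rcond=None)[0];p,q=o1+s*d1,o2+t*d2;return ((p+q)/2).round(4),np.linalg.norm(p-q).round(4)
cs=lambda x,y:((x+.5)/4-.5+170,(y+.5)/4-.5+300)
ct=lambda x,y:((x-380+.5)/5-.5+160,(y+.5)/5-.5+220)
print('farL',tri(cs(98,65),ct(533,103)))
print('nearL',tri(cs(240,224),ct(551,289)))
print('nearR',tri(cs(288,196),ct(608,287)))
for n,f in(('top','top4.npz'),('side','side4.npz')):
    d=np.load(f)['d'];c=camera_params(n);K=c['mtx'];M=R.from_quat(c['orientation']).as_matrix()
    v,u=np.mgrid[0:480,0:640];X=np.stack([(u-K[0,2])/K[0,0]*d,(v-K[1,2])/K[1,1]*d,d],-1)@M.T+c['xyz']
    ex=np.array([np.cos(.095),np.sin(.095)]);w=X[...,:2]-np.array([.5237,.2925]);lx=w@ex;ly=w@np.array([-ex[1],ex[0]])
    m=(d>0)&(abs(ly)<.014)&(X[...,2]<.1)
    for a in np.arange(-.06,.07,.01):
        k=m&(abs(lx-a)<.005);print(n,a.round(3),k.sum(),np.median(X[k][:,2]).round(4) if k.any() else None)
E
```

```text
farL (array([0.5664, 0.3101, 0.052 ]), np.float64(0.0017))
nearL (array([0.4706, 0.3034, 0.018 ]), np.float64(0.0005))
nearR (array([0.4729, 0.2749, 0.0132]), np.float64(0.0015))
top -0.06 41 0.0046
top -0.05 48 0.0191
top -0.04 43 0.0247
top -0.03 42 0.0286
top -0.02 44 0.0327
top -0.01 40 0.0363
top 0.0 50 0.0406
top 0.01 47 0.044
top 0.02 50 0.0469
top 0.03 47 0.0515
top 0.04 46 0.0544
top 0.05 37 0.015
top 0.06 36 0.0331
side -0.06 90 0.0015
side -0.05 149 0.0127
side -0.04 101 0.0213
side -0.03 94 0.0254
side -0.02 98 0.0291
side -0.01 92 0.0329
side 0.0 84 0.0371
side 0.01 87 0.0401
side 0.02 97 0.0441
side 0.03 85 0.0483
side 0.04 77 0.0512
side 0.05 35 0.0039
side 0.06 56 0.0189
```

```bash
python3 - <<'E'
from h import *
ex=np.array([np.cos(.095),np.sin(.095)])
p=np.r_[np.array([.5237,.2925])+.01705*ex,.0367];T=tgt(.095,.37);print(p)
q=p-.05*T[:,2];print(q);go(*q,.095,.37)
E
```

```text
[0.54067312 0.29411731 0.0367    ]
[0.52267388 0.29240222 0.08331637]
inc [-0.  20.9 -0. ] [130.2   0.6  52.4] | tcp [0.3927 0.2806 0.1349] F [ 1.2 -0.1  0.3] t 4.43 w 0.0598
```

Call:
arm_command([
  [0,7,0,40,0.6,0,0.7],
  [0,14,0,80,0.6,0,0.7],
  [0,20.9,0,110,0.6,10,0.7],
  [0,20.9,0,130.2,0.6,30,0.7],
  [0,20.9,0,130.2,0.6,52,0.7],
  [0,20.9,0,130.2,0.6,52,0.7],
  [0,20.9,0,130.2,0.6,52,0.7],
])

```text
clock: 5.02
tool_pos: [0.5207, 0.2909, 0.0782]
tool_rot: [0.983, 0.046, 0.179, -0.008]
contact_force: [0.2, 0.3, 0.7]
gripper_width: 0.0598
```

```bash
python3 - <<'E'
from h import *
go(.5407,.2941,.0367,.095,.37)
p,d=capture('side');a=cv2.resize(p[240:380,130:300,::-1],None,fx=4,fy=4,interpolation=cv2.INTER_CUBIC)
cv2.imwrite('pics/s5.png',a)
E
```

```text
inc [ 0.1  0.5 -0. ] [ 4.3 -1.4 46. ] | tcp [0.5207 0.2909 0.0782] F [0.2 0.3 0.7] t 5.02 w 0.0598
```

View pics/s5.png

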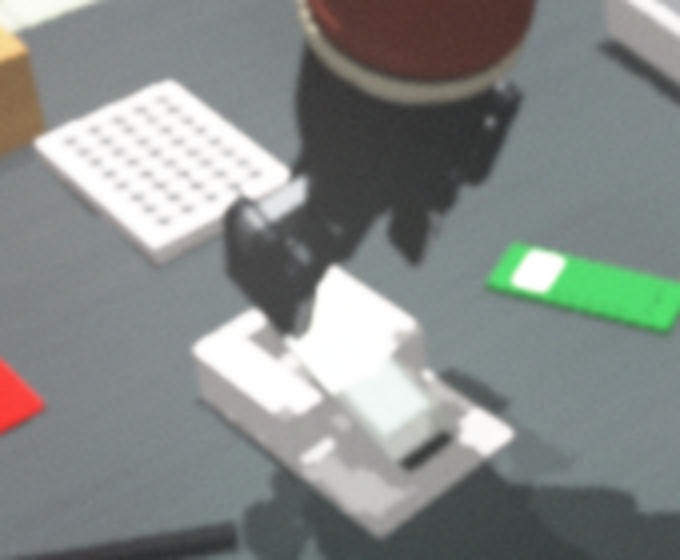

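The open fingers straddle the raised half of the carrier, left one at crop (285,330) and right one at (410,260). I'll let the arm settle, then go in.

Call:
arm_command([
  [0,0,0,0,0,0,0.7],
  [0,0,0,0,0,0,0.7],
])

```text
clock: 5.23
tool_pos: [0.522, 0.2921, 0.0817]
tool_rot: [0.982, 0.046, 0.182, -0.009]
contact_force: [-0.4, 0.7, -0.1]
gripper_width: 0.0602
```

```bash
python3 - <<'E'
from h import *
go(.5407,.2941,.0367,.095,.37)
E
```

```text
inc [-0.   0.2 -0.1] [ 1.4 -0.2 48.7] | tcp [0.522  0.2921 0.0817] F [-0.4  0.7 -0.1] t 5.23 w 0.0602
```

Call:
arm_command([
  [0,0,0,0.5,0,20,0.7],
  [0,0,0,0.5,0,35,0.7],
  [0,0,0,0.5,0,44,0.7],
  [0,0,0,0.5,0,48,0.7],
  [0,0,0,0.5,0,49.5,0.7],
  [0,0,0,0.5,0,49.5,0.7],
  [0,0,0,0.5,0,49.5,0.7],
])

```text
clock: 5.82
tool_pos: [0.5397, 0.2938, 0.0352]
tool_rot: [0.982, 0.046, 0.182, -0.009]
contact_force: [-0.8, -0.1, 1.0]
gripper_width: 0.0597
```

```bash
python3 - <<'E'
from h import *
go(.5407,.2941,.0367,.095,.37)
p,d=capture('side');a=cv2.resize(p[280:380,150:280,::-1],None,fx=6,fy=6,interpolation=cv2.INTER_CUBIC)
cv2.imwrite('pics/s6.png',a)
E
```

```text
inc [-0.   0.2 -0. ] [ 1.5 -0.2 -1. ] | tcp [0.5397 0.2938 0.0352] F [-0.8 -0.1  1. ] t 5.82 w 0.0597
```

View pics/s6.png

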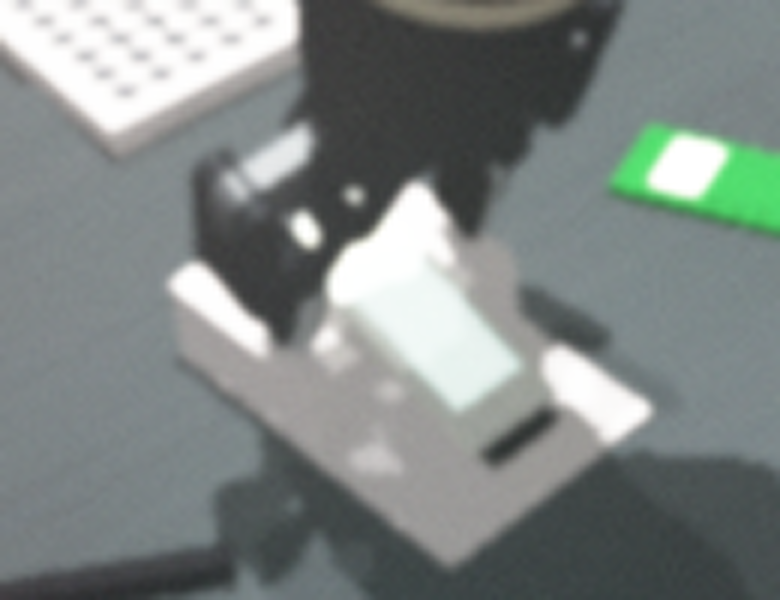

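The fingers are beside the raised half, with the left tip at crop (285,335) near the wall top. I'll correct by 1 mm and close.

Call:
arm_command([
  [0,0,0,1.2,0,-1.2,0.6],
  [0,0,0,1.2,0,-1.2,0.5],
  [0,0,0,1.2,0,-1.2,0.45],
  [0,0,0,1.2,0,-1.2,0.4],
  [0,0,0,1.2,0,-1.2,0.3],
  [0,0,0,1.2,0,-1.2,0],
  [0,0,0,1.2,0,-1.2,0],
  [0,0,0,1.2,0,-1.2,0],
])

```text
clock: 6.53
tool_pos: [0.5404, 0.2934, 0.0361]
tool_rot: [0.982, 0.046, 0.181, -0.009]
contact_force: [-0.3, -1.0, 4.8]
gripper_width: 0.0319
```

```bash
python3 - <<'E'
from h import *
go(.5407,.2941,.0367,.095,.37)
p,d=capture('side');a=cv2.resize(p[280:380,150:280,::-1],None,fx=6,fy=6,interpolation=cv2.INTER_CUBIC)
cv2.imwrite('pics/s7.png',a)
E
```

```text
inc [ 0.   0.3 -0. ] [ 0.6 -0.7 -0.4] | tcp [0.5404 0.2934 0.0361] F [-0.3 -1.   4.8] t 6.53 w 0.0319
```

View pics/s7.png

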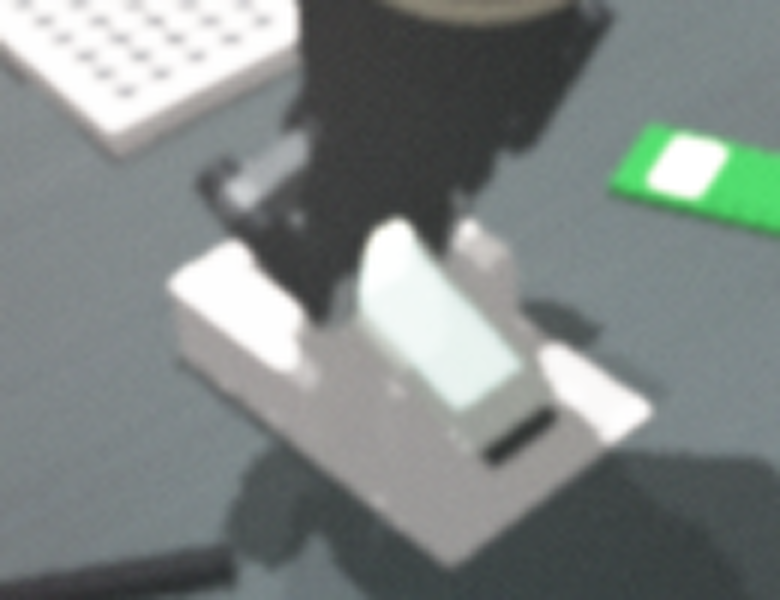

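Call:
arm_command([
  [0,0,0,0,0,0,0],
  [0,0,0,0,0,0,0],
  [0,0,0,0,0,-2,0],
  [0,0,0,0,0,-5,0],
  [0,0,0,0,0,-10,0],
  [0,0,0,0,0,-20,0],
  [0,0,0,0,0,-35,0],
  [0,0,0,0,0,-60,0],
  [0,0,0,0,0,-60,0],
])

```text
clock: 7.33
tool_pos: [0.519, 0.2932, 0.0964]
tool_rot: [0.982, 0.047, 0.183, -0.01]
contact_force: [0.2, 0.7, -0.5]
gripper_width: 0.0319
```

```bash
python3 - <<'E'
from h import *
go(.5407,.2941,.0367,.095,.37)
p,d=capture('side');a=cv2.resize(p[240:380,130:300,::-1],None,fx=4,fy=4,interpolation=cv2.INTER_CUBIC)
cv2.imwrite('pics/s8.png',a)
E
```

```text
inc [-0.1  0.   0. ] [-1.3  1.3 63.6] | tcp [0.519  0.2932 0.0964] F [ 0.2  0.7 -0.5] t 7.33 w 0.0319
```

View pics/s8.png

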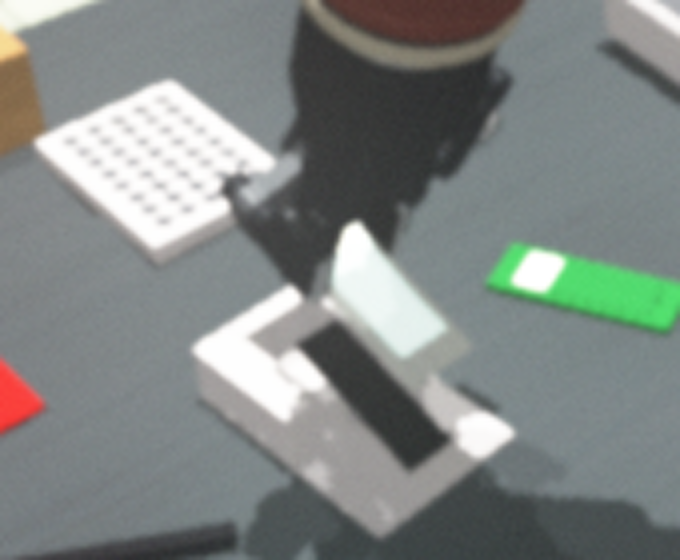

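The carrier is held at crop (395,300) and the paddle under it is bare. Next I'll level it and carry it over.

```bash
python3 - <<'E'
from h import *
go(.52,.293,.19,.02,.0)
M=R.from_quat(read_state()['tool_rot']).as_matrix()
print('after that: world shift to bay in new tool axes', tgt(.02).T@(np.array([.60,-.1702,.16])-np.array([.52,.293,.19]))*1000)
E
```

```text
inc [ -0.9 -21.1   4.2] [ 34.9  -0.5 -88.3] | tcp [0.5193 0.2926 0.095 ] F [-0.8  0.5 -0.1] t 7.38 w 0.0318
after that: world shift to bay in new tool axes [ 70.72061812 464.70725642  30.        ]
```

Call:
arm_command([
  [0,0,0,15,0,-30,0],
  [-0.2,-5,1,25,0,-60,0],
  [-0.5,-10,2,35,-0.5,-88,0],
  [-0.7,-16,3,35,-0.5,-88,0],
  [-0.9,-21.1,4.2,35,-0.5,-88,0],
  [-0.9,-21.1,4.2,35,-0.5,-88,0],
  [-0.9,-21.1,4.2,35,-0.5,-88,0],
])

```text
clock: 7.97
tool_pos: [0.5207, 0.2915, 0.1852]
tool_rot: [1.0, 0.009, -0.002, 0.001]
contact_force: [-0.1, -0.3, -1.0]
gripper_width: 0.032
```

```bash
python3 - <<'E'
from h import *
go(.60,-.1702,.16,-.058,.0)
E
```

```text
inc [0.1 0.2 4.4] [ 70.8 463.   26. ] | tcp [0.5207 0.2915 0.1852] F [-0.1 -0.3 -1. ] t 7.97 w 0.032
```

Call:
arm_command([
  [0.1,0.2,1,5,35,0,0],
  [0.1,0.2,4.4,11,75,0,0],
  [0.1,0.2,4.4,17,115,0,0],
  [0.1,0.2,4.4,23,155,0,0],
  [0.1,0.2,4.4,30,195,0,0],
  [0.1,0.2,4.4,36,235,0,0],
  [0.1,0.2,4.4,42,275,0,0],
  [0.1,0.2,4.4,48,315,0,0],
  [0.1,0.2,4.4,54,355,0,0],
  [0.1,0.2,4.4,60,395,5,0],
  [0.1,0.2,4.4,66,430,10,0],
  [0.1,0.2,4.4,70,455,20,0],
  [0.1,0.2,4.4,71,463,26,0],
  [0.1,0.2,4.4,71,463,26,0],
  [0.1,0.2,4.4,71,463,26,0],
  [0.1,0.2,4.4,71,463,26,0],
])

```text
clock: 9.3
tool_pos: [0.6002, -0.1669, 0.1618]
tool_rot: [1.0, -0.027, 0.0, 0.0]
contact_force: [-0.2, 0.6, -0.2]
gripper_width: 0.0322
```

```bash
python3 - <<'E'
from h import *
go(.60,-.1702,.16,-.058,.0)
p,d=capture('side');np.savez('side9.npz',p=p,d=d);a=cv2.resize(p[150:300,270:430,::-1],None,fx=3,fy=3,interpolation=cv2.INTER_CUBIC)
p,d=capture('top');np.savez('top9.npz',p=p,d=d);b=cv2.resize(p[190:300,300:410,::-1],None,fx=3,fy=3,interpolation=cv2.INTER_CUBIC)
h=max(a.shape[0],b.shape[0]);P=lambda x:np.pad(x,((0,h-x.shape[0]),(0,0),(0,0)))
cv2.imwrite('pics/s9.png',np.hstack([P(a),P(b)]))
E
```

```text
inc [ 0.  -0.1  0.2] [-0.1  3.3  1.8] | tcp [ 0.6002 -0.1669  0.1618] F [-0.2  0.6 -0.2] t 9.3 w 0.0322
```

View pics/s9.png

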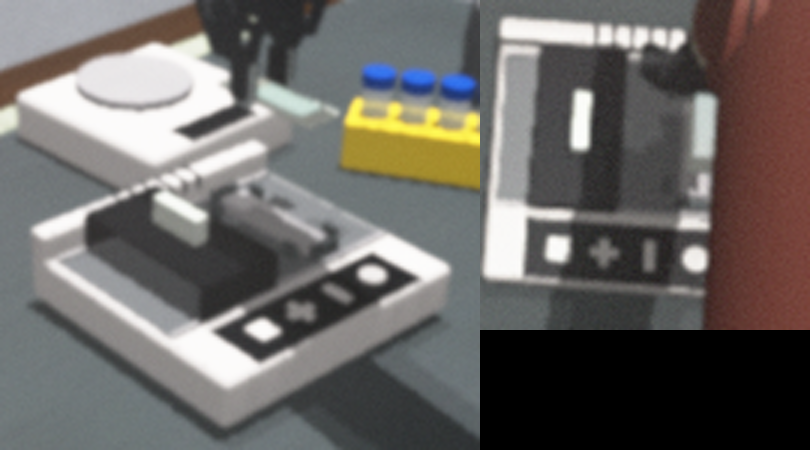

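```bash
python3 - <<'E'
from h import *
s=np.load('side9.npz')['p'];t=np.load('top9.npz')['p']
a=cv2.resize(s[165:205,340:395,::-1],None,fx=8,fy=8,interpolation=cv2.INTER_CUBIC)
b=cv2.resize(t[210:262,355:380,::-1],None,fx=8,fy=8,interpolation=cv2.INTER_CUBIC)
h=max(a.shape[0],b.shape[0]);P=lambda x:np.pad(x,((0,h-x.shape[0]),(0,0),(0,0)))
cv2.imwrite('pics/s10.png',np.hstack([P(a),P(b)]))
for d in (-.07,-.075,-.065):
  for w in (.017,-.017):
    T=tgt(-.058);q=np.array([.6002,-.1669,.1618])+T@np.array([d,-w,-.009]);
    u=proj('side',q);v=proj('top',q);print(d,w,q.round(4),((u-[340,165])*8).round(0),((v-[355,210])*8+[440,0]).round(0))
E
```

```text
-0.07 0.017 [ 0.5313 -0.1459  0.1708] [266. 201.] [550. 300.]
-0.07 -0.017 [ 0.5293 -0.1798  0.1708] [347. 168.] [664. 307.]
-0.075 0.017 [ 0.5263 -0.1456  0.1708] [280. 208.] [549. 316.]
-0.075 -0.017 [ 0.5243 -0.1795  0.1708] [361. 174.] [664. 324.]
-0.065 0.017 [ 0.5363 -0.1462  0.1708] [253. 195.] [551. 283.]
-0.065 -0.017 [ 0.5343 -0.1801  0.1708] [334. 163.] [665. 290.]
```

View pics/s10.png

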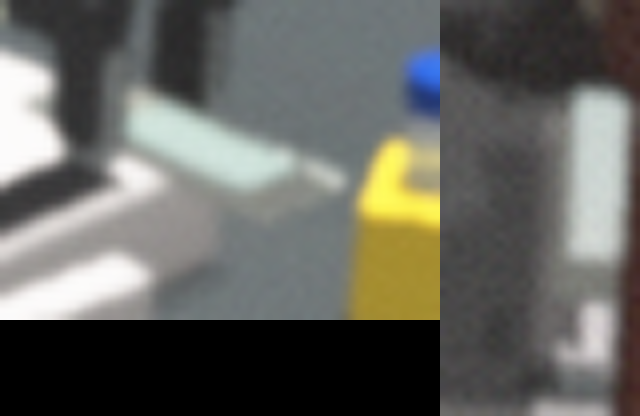

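```bash
python3 - <<'E'
from h import *
d=np.load('side9.npz')['d'];n='side';c=camera_params(n);K=c['mtx'];M=R.from_quat(c['orientation']).as_matrix()
v,u=np.mgrid[0:480,0:640];X=np.stack([(u-K[0,2])/K[0,0]*d,(v-K[1,2])/K[1,1]*d,d],-1)@M.T+c['xyz']
L=(X-np.array([.6002,-.1669,.1618]))@tgt(-.058)*[1,-1,-1]
m=(d>0)&(abs(L[...,2])<.03)&(abs(L[...,1])<.02)&(L[...,0]<-.012)&(L[...,0]>-.09)
for a in np.arange(-.08,-.01,.008):
    k=m&(abs(L[...,0]-a)<.004);print(a.round(3),k.sum(),np.median(L[k],axis=0).round(4) if k.any() else '', L[k][:,1].min().round(4) if k.any() else '',L[k][:,1].max().round(4) if k.any() else '')
k=m&(L[...,0]>-.066);A=np.c_[L[k][:,:2],np.ones(k.sum())];print(np.linalg.lstsq(A,L[k][:,2],rcond=None)[0])
E
```

```text
-0.08 0   
-0.072 5 [-0.0688  0.0132  0.0054] -0.0137 0.0163
-0.064 39 [-0.065   0.0007  0.0055] -0.0167 0.0182
-0.056 26 [-0.0563  0.0029  0.0059] -0.0166 0.0164
-0.048 27 [-0.0477  0.0003  0.0061] -0.0193 0.0178
-0.04 26 [-0.0402  0.0053  0.0064] -0.0169 0.0184
-0.032 25 [-0.0326  0.0066  0.0061] -0.0121 0.0173
-0.024 25 [-0.0234  0.0021  0.0059] -0.0178 0.018
-0.016 29 [-0.0154  0.0061  0.0063] -0.0183 0.019
[ 0.03656788 -0.02158113  0.00757016]
```

```bash
python3 - <<'E'
from h import *
s=np.load('side0.npz')['p']
cv2.imwrite('pics/s11.png',cv2.resize(s[195:260,335:415,::-1],None,fx=9,fy=9,interpolation=cv2.INTER_CUBIC))
f=lambda P:((proj('side',P)-[335,195])*9).round(0)
ex=np.array([.9983,-.058,0]);ey=np.array([.058,.9983,0]);b=np.array([.580,-.169,.06])
for i in(-.05,.05):
  for j in(-.012,.012): print(f(b+i*ex+j*ey))
print('key',f([.4750,-.1680,.054]))
go(.600,-.1702,.075,-.058)
E
```

```text
[393. 295.]
[332. 324.]
[132. 156.]
[ 71. 182.]
key [530. 406.]
inc [ 0.  -0.1  0.2] [-0.5  3.  87.1] | tcp [ 0.6005 -0.1672  0.1621] F [0.1 0.7 0.9] t 9.4 w 0.0318
```

View pics/s11.png

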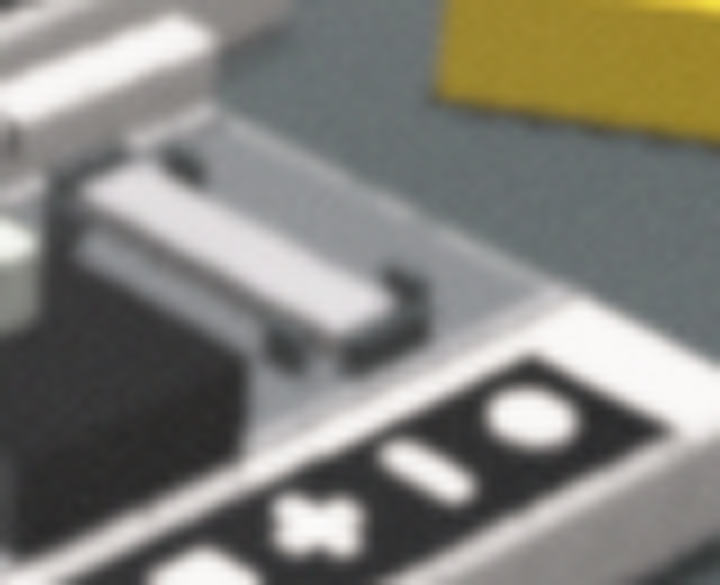

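The pedestal's observed corners sit about 1 px from prediction, and so do the key and carrier. That is a common side-camera bias, so the bay position holds. Lowering now.

Call:
arm_command([
  [0,0,0.2,-0.5,3,30,0],
  [0,0,0.2,-0.5,3,60,0],
  [0,0,0.2,-0.5,3,80,0],
  [0,0,0.2,-0.5,3,87,0],
  [0,0,0.2,-0.5,3,87,0],
  [0,0,0.2,-0.5,3,87,0],
  [0,0,0.2,-0.5,3,87,0],
])

```text
clock: 9.98
tool_pos: [0.6007, -0.1725, 0.0764]
tool_rot: [1.0, -0.03, 0.001, 0.001]
contact_force: [-0.2, 0.8, -0.2]
gripper_width: 0.0318
```

```bash
python3 - <<'E'
from h import *
go(.600,-.1702,.0575,-.058)
s,d=capture('side')
cv2.imwrite('pics/s12.png',cv2.resize(s[170:260,320:415,::-1],None,fx=8,fy=6.5,interpolation=cv2.INTER_CUBIC))
E
```

```text
inc [ 0.1 -0.2 -0.1] [-0.9 -2.2 18.8] | tcp [ 0.6007 -0.1725  0.0764] F [-0.2  0.8 -0.2] t 9.98 w 0.0318
```

View pics/s12.png

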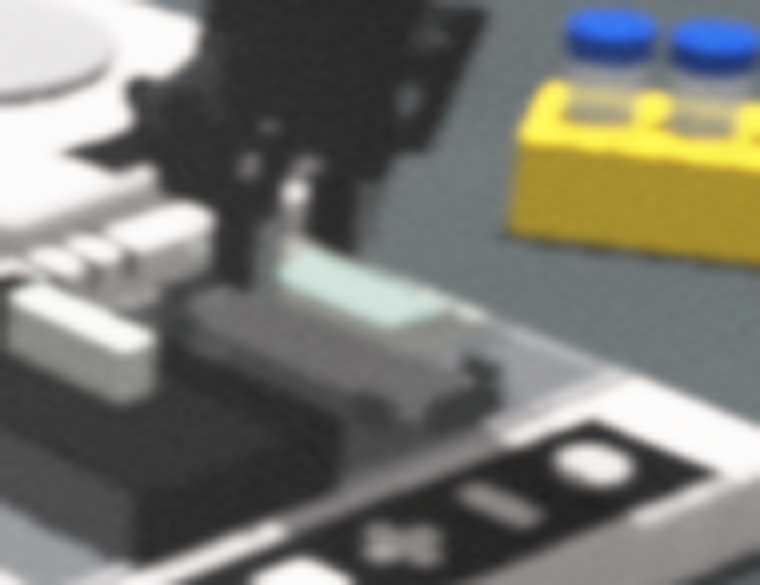

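Call:
arm_command([
  [0,0,0,0,0,0,0],
  [0,0,0,0,0,0,0],
  [0,0,0,0,0,0,0],
  [0,0,0,0,0,0,0],
])

```text
clock: 10.37
tool_pos: [0.5996, -0.1727, 0.0747]
tool_rot: [1.0, -0.03, 0.0, 0.0]
contact_force: [-0.4, -0.9, -0.5]
gripper_width: 0.0314
```

```bash
python3 - <<'E'
from h import *
go(.600,-.1702,.0575,-.058)
E
```

```text
inc [ 0.  -0.  -0.2] [ 0.3 -2.5 17.2] | tcp [ 0.5996 -0.1727  0.0747] F [-0.4 -0.9 -0.5] t 10.37 w 0.0314
```

Correcting y by −2.5 mm in the tool frame, then lowering slowly to first contact.

Call:
arm_command([
  [0,0,-0.2,0.3,-2.5,2,0],
  [0,0,-0.2,0.3,-2.5,6,0],
  [0,0,-0.2,0.3,-2.5,9,0],
  [0,0,-0.2,0.3,-2.5,12,0],
  [0,0,-0.2,0.3,-2.5,14,0],
  [0,0,-0.2,0.3,-2.5,14,0],
  [0,0,-0.2,0.3,-2.5,14,0],
])

```text
clock: 10.95
tool_pos: [0.5997, -0.1702, 0.0601]
tool_rot: [1.0, -0.029, -0.0, 0.0]
contact_force: [0.3, 0.8, -0.2]
gripper_width: 0.0319
```

```bash
python3 - <<'E'
from h import *
go(.600,-.1702,.0575,-.058)
s,d=capture('side')
cv2.imwrite('pics/s13.png',cv2.resize(s[170:260,320:415,::-1],None,fx=8,fy=6.5,interpolation=cv2.INTER_CUBIC))
E
```

```text
inc [0. 0. 0.] [0.3 0.  2.6] | tcp [ 0.5997 -0.1702  0.0601] F [ 0.3  0.8 -0.2] t 10.95 w 0.0319
```

View pics/s13.png

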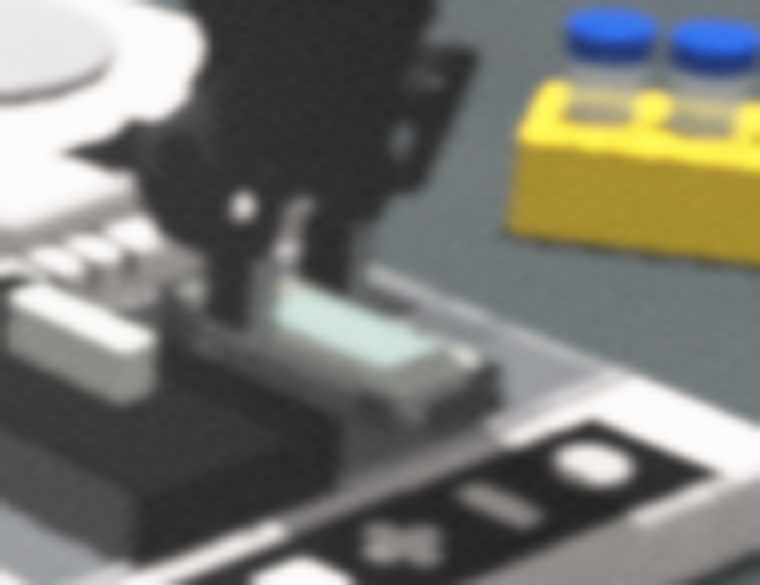

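The carrier sits just over the bay, between the dark guides at crop (380,400) and (490,380). I'll lower gently to contact.

Call:
arm_command([
  [0,0,0,0.3,0,0.7,0],
  [0,0,0,0.3,0,1.4,0],
  [0,0,0,0.3,0,2.0,0],
  [0,0,0,0.3,0,2.0,0],
  [0,0,0,0.3,0,2.0,0],
])

```text
clock: 11.42
tool_pos: [0.6002, -0.1702, 0.0583]
tool_rot: [1.0, -0.029, -0.0, 0.0]
contact_force: [-0.2, -0.3, -1.0]
gripper_width: 0.0317
```

Call:
arm_command([
  [0,0,0,0,0,0.6,0],
  [0,0,0,0,0,1.2,0],
  [0,0,0,0,0,1.2,0],
  [0,0,0,0,0,1.2,0],
])

```text
clock: 11.75
tool_pos: [0.6002, -0.1702, 0.0571]
tool_rot: [1.0, -0.029, -0.0, 0.0]
contact_force: [0.6, 0.0, -0.2]
gripper_width: 0.0318
```

Call:
arm_command([
  [0,0,0,0,0,0.6,0],
  [0,0,0,0,0,1.2,0],
  [0,0,0,0,0,1.2,0],
  [0,0,0,0,0,1.2,0],
])

```text
clock: 12.08
tool_pos: [0.6003, -0.1702, 0.0568]
tool_rot: [1.0, -0.029, 0.0, 0.0]
contact_force: [-3.7, 0.9, 7.9]
gripper_width: 0.0313
```

```bash
python3 - <<'E'
from h import *
go(.600,-.1702,.055,-.058)
s,d=capture('side')
cv2.imwrite('pics/s14.png',cv2.resize(s[190:260,340:415,::-1],None,fx=10,fy=8,interpolation=cv2.INTER_CUBIC))
E
```

```text
inc [ 0. -0.  0.] [-0.3  0.   1.8] | tcp [ 0.6003 -0.1702  0.0568] F [-3.7  0.9  7.9] t 12.08 w 0.0313
```

View pics/s14.png

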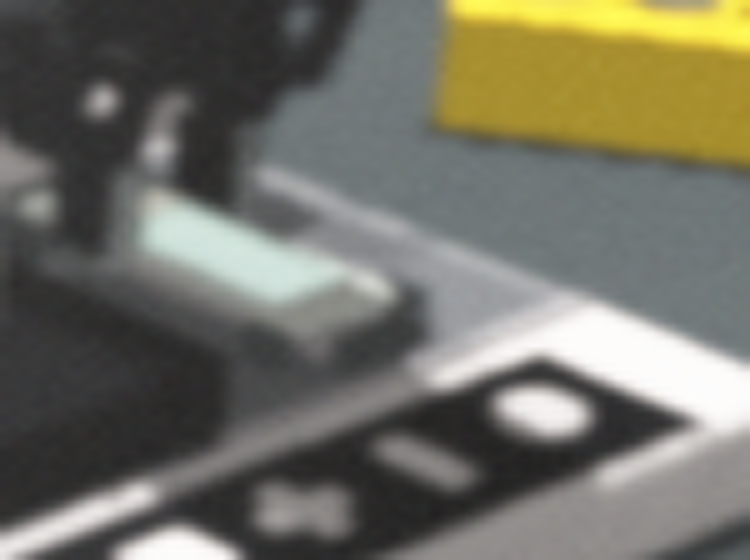

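Contact came at 57 mm TCP height, as expected for a seated carrier. Now I'll release and rise.

Call:
arm_command([
  [0,0,0,0,0,-0.5,0.4],
  [0,0,0,0,0,-0.5,0.5],
  [0,0,0,0,0,-0.5,0.6],
  [0,0,0,0,0,-0.5,0.6],
  [0,0,0,0,0,-0.5,0.6],
  [0,0,0,0,0,-10,0.6],
  [0,0,0,0,0,-40,0.6],
  [0,0,0,0,0,-80,0.6],
  [0,0,0,0,0,-120,0.6],
  [0,0,0,0,0,-120,0.6],
])

```text
clock: 12.97
tool_pos: [0.6042, -0.1708, 0.1856]
tool_rot: [1.0, -0.029, 0.006, 0.002]
contact_force: [2.4, -0.0, 1.0]
gripper_width: 0.0513
```

```bash
python3 - <<'E'
from h import *
go(.60,0.0,.18,-.058)
s,d=capture('side');np.savez('side15.npz',p=s,d=d)
cv2.imwrite('pics/s15.png',cv2.resize(s[190:260,340:415,::-1],None,fx=10,fy=8,interpolation=cv2.INTER_CUBIC))
c=camera_params('side');K=c['mtx'];M=R.from_quat(c['orientation']).as_matrix()
v,u=np.mgrid[0:480,0:640];X=np.stack([(u-K[0,2])/K[0,0]*d,(v-K[1,2])/K[1,1]*d,d],-1)@M.T+c['xyz']
L=(X-np.array([.58,-.169,0]))@tgt(-.058)*[1,-1,-1]
for a in np.arange(-.06,.061,.01):
    k=(d>0)&(abs(L[...,0]-a)<.005)&(abs(L[...,1])<.012);print(a.round(3),k.sum(),np.median(L[k],axis=0).round(4))
E
```

```text
inc [ 0.2 -0.7  0. ] [ -14.  -170.3    5. ] | tcp [ 0.6042 -0.1708  0.1856] F [ 2.4 -0.   1. ] t 12.97 w 0.0513
-0.06 50 [-0.0592  0.0008  0.0562]
-0.05 39 [-0.0474  0.0033  0.0589]
-0.04 29 [-0.0393  0.0026  0.0631]
-0.03 20 [-0.0311  0.0013  0.0632]
-0.02 619 [-0.019   0.0022  0.4312]
-0.01 219 [-0.0125  0.0033  0.3424]
0.0 71 [0.0007 0.0039 0.2842]
0.01 145 [ 0.0114 -0.0032  0.2797]
0.02 24 [0.0198 0.0006 0.0625]
0.03 30 [0.0291 0.0049 0.0624]
0.04 21 [0.0397 0.0031 0.0627]
0.05 13 [0.0487 0.0004 0.0623]
0.06 16 [0.0589 0.0012 0.0602]
```

View pics/s15.png

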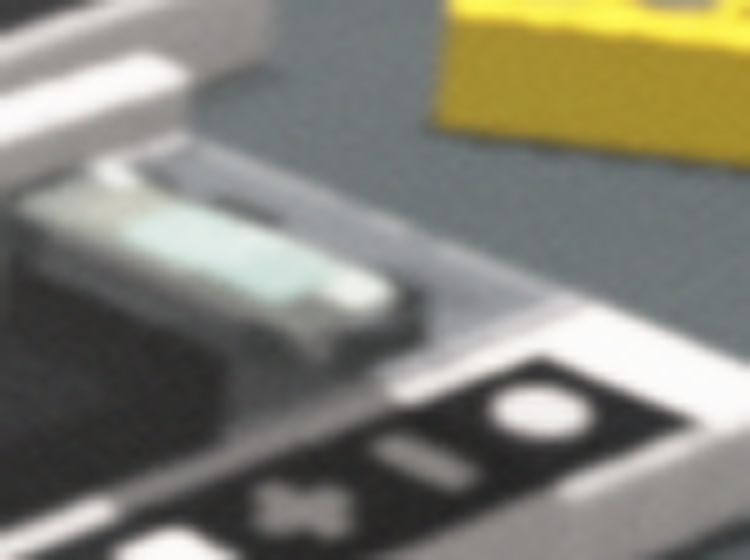

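The carrier lies flat in the bay: depth along it is level at 62–63 mm, which reads about 2 mm low for this camera, so about 65 mm. Next is the hood, pushed on the +y side of its fin with shut fingers.

```bash
python3 - <<'E'
from h import *
go(.588,-.0255,.18,-.058)
E
```

```text
inc [ 0.1 -0.5  0. ] [ -23.3 -144.     1.4] | tcp [ 0.603  -0.1706  0.1819] F [ 0.2  0.2 -0. ] t 13.02 w 0.0516
```

Call:
arm_command([
  [0,0,0,-8,-35,0,0],
  [0,0,0,-20,-75,0,0],
  [0,0,0,-20,-115,0,0],
  [0,0,0,-20,-144,0,0],
  [0,0,0,-20,-144,20,0],
  [0,0,0,-20,-144,50,0],
  [0,0,0,-20,-144,50,0],
  [0,0,0,-20,-144,50,0],
  [0,0,0,-20,-144,50,0],
])

```text
clock: 13.77
tool_pos: [0.5888, -0.0257, 0.1268]
tool_rot: [1.0, -0.029, 0.0, 0.0]
contact_force: [0.3, 0.4, 0.7]
gripper_width: 0.0003
```

```bash
python3 - <<'E'
from h import *
go(.588,-.0255,.092,-.058)
s,d=capture('side')
cv2.imwrite('pics/s16.png',cv2.resize(s[140:290,270:430,::-1],None,fx=4,fy=4,interpolation=cv2.INTER_CUBIC))
E
```

```text
inc [ 0. -0.  0.] [-0.8 -0.1 34.8] | tcp [ 0.5888 -0.0257  0.1268] F [0.3 0.4 0.7] t 13.77 w 0.0003
```

View pics/s16.png

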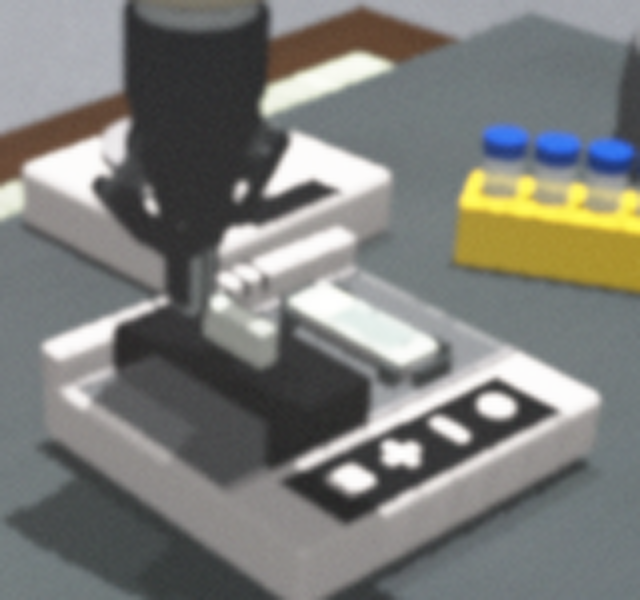

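The shut fingers are to the left (+y) of the fin, at crop (190,300), with the fin at (240,335). I'll lower to 93 mm and push −y.

Call:
arm_command([
  [0,0,0,-0.8,0,20,0],
  [0,0,0,-0.8,0,31,0],
  [0,0,0,-0.8,0,33.5,0],
  [0,0,0,-0.8,0,33.5,0],
  [0,0,0,-0.8,8,33.5,0],
  [0,0,0,-0.8,16,33.5,0],
  [0,0,0,-0.8,24,33.5,0],
  [0,0,0,-0.8,32,33.5,0],
  [0,0,0,-0.8,42,33.5,0],
  [0,0,0,-0.8,52,33.5,0],
  [0,0,0,-0.8,62,33.5,0],
  [0,0,0,-0.8,72,33.5,0],
  [0,0,0,-0.8,82,33.5,0],
  [0,0,0,-0.8,92,33.5,0],
  [0,0,0,-0.8,102,33.5,0],
  [0,0,0,-0.8,112,33.5,0],
  [0,0,0,-0.8,120,33.5,0],
  [0,0,0,-0.8,120,33.5,0],
  [0,0,0,-0.8,120,33.5,0],
])

```text
clock: 15.4
tool_pos: [0.5805, -0.146, 0.0922]
tool_rot: [1.0, -0.029, -0.0, 0.001]
contact_force: [0.3, 0.6, 0.9]
gripper_width: -0.0003
```

```bash
python3 - <<'E'
from h import *
go(.588,-.0255,.092,-.058)
s,d=capture('side')
cv2.imwrite('pics/s17.png',cv2.resize(s[140:290,270:430,::-1],None,fx=4,fy=4,interpolation=cv2.INTER_CUBIC))
E
```

```text
inc [ 0.1  0.  -0. ] [   0.4 -120.8    0. ] | tcp [ 0.5805 -0.146   0.0922] F [0.3 0.6 0.9] t 15.4 w -0.0003
```

View pics/s17.png

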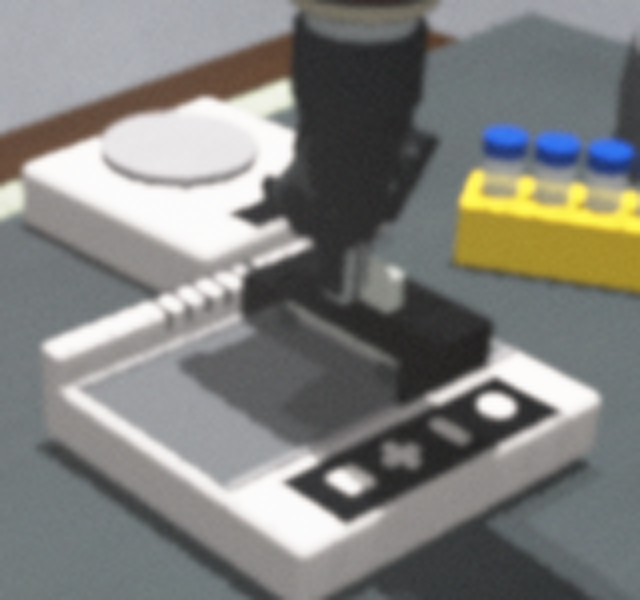

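The hood has moved most of the way. I'll continue in small steps to the end stop.

Call:
arm_command([
  [0,0,0,0,4,0,0],
  [0,0,0,0,8,0,0],
  [0,0,0,0,11,0,0],
  [0,0,0,0,13,0,0],
  [0,0,0,0,14,0,0],
  [0,0,0,0,14,0,0],
])

```text
clock: 15.95
tool_pos: [0.5804, -0.15, 0.0923]
tool_rot: [1.0, -0.025, -0.001, -0.004]
contact_force: [-2.8, 23.8, 4.6]
gripper_width: 0.0002
```

It stopped with 24 N at 4 mm further. I'll check whether this is really the end stop.

Call:
arm_command([
  [0,0,0,0,-10,0,0],
  [0,0,0,0,-10,-40,0],
  [0,0,0,0,-10,-80,0],
  [0,0,0,0,70,-120,0],
  [0,0,0,0,110,-120,0],
  [0,0,0,0,150,-120,0],
  [0,0,0,0,150,-120,0],
  [0,0,0,0,150,-120,0],
])

```text
clock: 16.62
tool_pos: [0.5684, -0.3198, 0.2134]
tool_rot: [0.999, -0.034, -0.0, 0.003]
contact_force: [-1.9, -1.1, -0.5]
gripper_width: -0.0001
```

```bash
python3 - <<'E'
from h import *
go(.588,-.0255,.092,-.058)
s,d=capture('side');np.savez('side18.npz',p=s,d=d)
a=cv2.resize(s[140:290,270:430,::-1],None,fx=2.5,fy=2.5,interpolation=cv2.INTER_CUBIC)
p,d=capture('top');np.savez('top18.npz',p=p,d=d);b=cv2.resize(p[190:300,300:410,::-1],None,fx=3.5,fy=3.5,interpolation=cv2.INTER_CUBIC)
h=max(a.shape[0],b.shape[0]);P=lambda x:np.pad(x,((0,h-x.shape[0]),(0,0),(0,0)))
cv2.imwrite('pics/s18.png',np.hstack([P(a),P(b)]))
E
```

```text
inc [ 0.4  0.  -0.6] [  -0.4 -295.7  119.4] | tcp [ 0.5684 -0.3198  0.2134] F [-1.9 -1.1 -0.5] t 16.62 w -0.0001
```

View pics/s18.png

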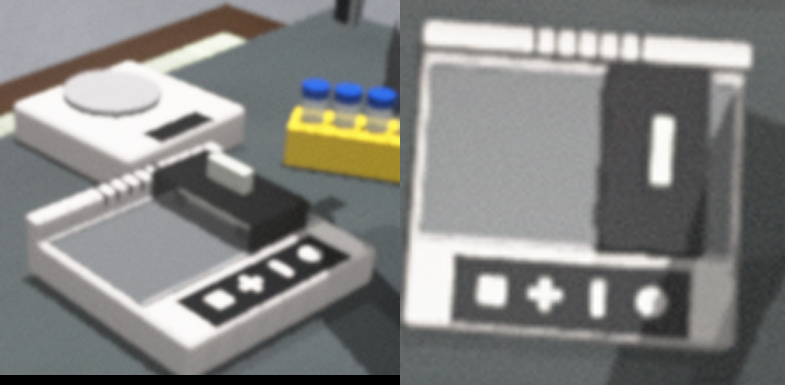

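```bash
python3 - <<'E'
from h import *
R0=tgt(-.058)
def grip(f,n,box,th,z=.108):
    p=np.load(f)['p'];g=cv2.cvtColor(p,cv2.COLOR_RGB2GRAY);v0,v1,u0,u1=box
    w=np.clip(g[v0:v1,u0:u1].astype(float)-th,0,None);v,u=np.mgrid[v0:v1,u0:u1]
    k=(u*w).sum()/w.sum(),(v*w).sum()/w.sum();return k,pt(n,*k,z)
a=grip('top0.npz','top',(213,246,328,340),120)
b=grip('top18.npz','top',(215,250,367,382),120)
print(a,b,'dist',np.linalg.norm(b[1]-a[1]), (b[1]-a[1])@np.array([.058,.998,0]))
o=np.array([.5634,-.1128,0])
print(((b[1]-o)@np.c_[[.9983,-.058,0],[.058,.9983,0]]).round(4), ((a[1]-o)@np.c_[[.9983,-.058,0],[.058,.9983,0]]).round(4))
# hood edges in now-top crop
c=lambda x,y:((x-400+.5)/3.5-.5+300,(y+.5)/3.5-.5+190)
for n,x,y in(('gripF',663,115),('gripN',660,187),('hoodL',600,160),('hoodR',709,165)):
    q=pt('top',*c(x,y),.108 if 'g' in n else .084);print(n,q.round(4),((q-o)@np.c_[[.9983,-.058,0],[.058,.9983,0]]).round(4))
E
```

```text
((np.float64(333.28048242388587), np.float64(229.64377114281513)), array([ 0.58613509, -0.06530445,  0.108     ])) ((np.float64(374.3588410104012), np.float64(232.6130014858841)), array([ 0.57927539, -0.16951085,  0.108     ])) dist 0.10443194323824637 -0.10439585690551115
[ 0.0191 -0.0557] [0.0199 0.0487]
gripF [ 0.6055 -0.1711  0.108 ] [ 0.0454 -0.0558]
gripN [ 0.5524 -0.1679  0.108 ] [-0.0078 -0.0556]
hoodL [ 0.5763 -0.1275  0.084 ] [ 0.0137 -0.0139]
hoodR [ 0.5731 -0.2082  0.084 ] [ 0.0153 -0.0946]
```

The fin is now at reader y = −55.7 mm. That is centred on the bay (−55 mm), and it met a hard stop at 24 N, so the hood is home. Its measured travel was 104 mm, so it was apparently not fully open at the start. The round key is at (0.475, −0.168), agreed by the blob and by the reader frame. Moving above it.

```bash
python3 - <<'E'
from h import *
go(.475,-.168,.10,-.058)
E
```

```text
inc [ 0.1  0.  -0.2] [-104.  -137.2  112.2] | tcp [ 0.5705 -0.3112  0.2123] F [0.3 1.  0.2] t 16.72 w -0.0003
```

Call:
arm_command([
  [0,0,0,-25,-30,0,0],
  [0,0,0,-50,-60,0,0],
  [0,0,0,-78,-98,0,0],
  [0,0,0,-104,-137,20,0],
  [0,0,0,-104,-137,60,0],
  [0,0,0,-104,-137,90,0],
  [0,0,0,-104,-137,90,0],
  [0,0,0,-104,-137,90,0],
  [0,0,0,-104,-137,90,0],
  [0,0,0,-104,-137,90,0],
])

```text
clock: 17.55
tool_pos: [0.4771, -0.1665, 0.1246]
tool_rot: [1.0, -0.029, 0.001, 0.001]
contact_force: [0.5, 0.3, 0.4]
gripper_width: 0.0002
```

```bash
python3 - <<'E'
from h import *
go(.475,-.168,.064,-.058)
E
```

```text
inc [ 0.1 -0.2  0. ] [-2.2  1.5 60.6] | tcp [ 0.4771 -0.1665  0.1246] F [0.5 0.3 0.4] t 17.55 w 0.0002
```

Call:
arm_command([
  [0,0,0,-1.5,1,20,0],
  [0,0,0,-1.5,1,40,0],
  [0,0,0,-1.5,1,52,0],
  [0,0,0,-1.5,1,58,0],
  [0,0,0,-1.5,1,58,0],
  [0,0,0,-1.5,1,58,0],
  [0,0,0,-1.5,1,58,0],
])

```text
clock: 18.13
tool_pos: [0.4749, -0.1673, 0.0658]
tool_rot: [1.0, -0.029, 0.001, 0.001]
contact_force: [0.6, 0.6, -0.2]
gripper_width: 0.0
```

```bash
python3 - <<'E'
from h import *
go(.475,-.168,.054,-.058)
s,d=capture('side')
cv2.imwrite('pics/s19.png',cv2.resize(s[180:280,330:430,::-1],None,fx=6,fy=6,interpolation=cv2.INTER_CUBIC))
E
```

```text
inc [ 0.1 -0.1  0. ] [ 0.1  0.6 11.8] | tcp [ 0.4749 -0.1673  0.0658] F [ 0.6  0.6 -0.2] t 18.13 w 0.0
```

View pics/s19.png

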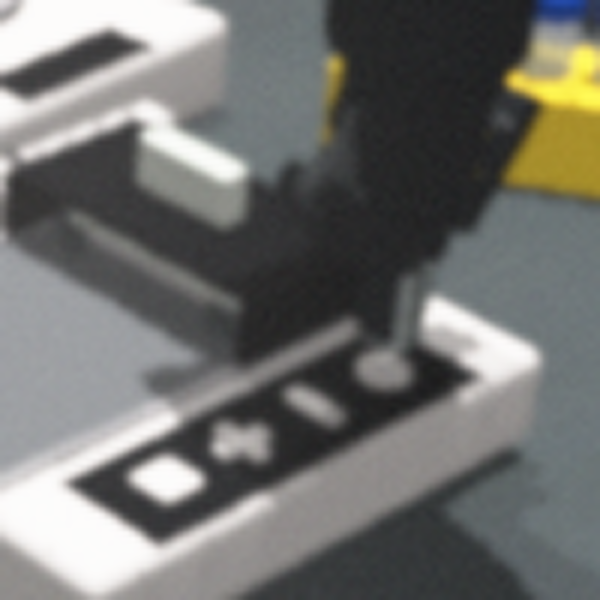

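The shut fingertip is just above the round key at crop (385,370) and clear of the bar key at (315,405). I'll approach slowly.

Call:
arm_command([
  [0,0,0,0,0.5,3,0],
  [0,0,0,0,0.5,6,0],
  [0,0,0,0,0.5,8,0],
  [0,0,0,0,0.5,9.5,0],
  [0,0,0,0,0.5,9.5,0],
  [0,0,0,0,0.5,9.5,0],
])

```text
clock: 18.68
tool_pos: [0.4737, -0.1675, 0.0548]
tool_rot: [1.0, -0.029, -0.0, 0.0]
contact_force: [0.1, 0.0, -1.1]
gripper_width: 0.0002
```

Call:
arm_command([
  [0,0,0,0.8,0,0.4,0],
  [0,0,0,0.8,0,0.8,0],
  [0,0,0,0.8,0,1.2,0],
  [0,0,0,0.8,0,1.6,0],
  [0,0,0,0.8,0,1.6,0],
  [0,0,0,0.8,0,1.6,0],
])

```text
clock: 19.18
tool_pos: [0.4748, -0.1675, 0.0535]
tool_rot: [1.0, -0.029, 0.0, 0.0]
contact_force: [0.9, -0.1, 1.9]
gripper_width: 0.0002
```

Call:
arm_command([
  [0,0,0,0,0,0.4,0],
  [0,0,0,0,0,0.8,0],
  [0,0,0,0,0,1.2,0],
  [0,0,0,0,0,1.6,0],
  [0,0,0,0,0,1.6,0],
  [0,0,0,0,0,1.6,0],
])

```text
clock: 19.68
tool_pos: [0.4748, -0.1676, 0.0522]
tool_rot: [1.0, -0.029, 0.0, 0.0]
contact_force: [-1.7, 0.1, 7.5]
gripper_width: -0.0003
```

7.5 N now. A touch more, then hold for two seconds.

Call:
arm_command([
  [0,0,0,0,0,0.2,0],
  [0,0,0,0,0,0.3,0],
  [0,0,0,0,0,0.3,0],
  [0,0,0,0,0,0.3,0],
  [0,0,0,0,0,0.3,0],
  [0,0,0,0,0,0.3,0],
  [0,0,0,0,0,0.3,0],
  [0,0,0,0,0,0.3,0],
  [0,0,0,0,0,0.3,0],
  [0,0,0,0,0,0.3,0],
  [0,0,0,0,0,0.3,0],
  [0,0,0,0,0,0.3,0],
])

```text
clock: 20.68
tool_pos: [0.4748, -0.1676, 0.0521]
tool_rot: [1.0, -0.029, 0.0, 0.0]
contact_force: [-2.3, 1.0, 9.7]
gripper_width: -0.0001
```

Call:
arm_command([
  [0,0,0,0,0,0,0],
  [0,0,0,0,0,0,0],
  [0,0,0,0,0,0,0],
  [0,0,0,0,0,0,0],
  [0,0,0,0,0,0,0],
  [0,0,0,0,0,0,0],
  [0,0,0,0,0,0,0],
  [0,0,0,0,0,0,0],
  [0,0,0,0,0,0,0],
  [0,0,0,0,0,0,0],
  [0,0,0,0,0,0,0],
  [0,0,0,0,0,0,0],
])

```text
clock: 21.68
tool_pos: [0.4748, -0.1675, 0.0521]
tool_rot: [1.0, -0.029, 0.0, 0.0]
contact_force: [-3.3, 0.9, 10.6]
gripper_width: -0.0004
```

The key was held at about 10 N for 2 s. Now lifting clear and checking.

Call:
arm_command([
  [0,0,0,0,0,-5,0],
  [0,0,0,0,0,-30,0],
  [0,0,0,-20,0,-70,0],
  [0,0,0,-30,40,-110,0],
  [0,0,0,-30,80,-150,0],
  [0,0,0,-30,120,-150,0],
  [0,0,0,-30,160,-150,0],
  [0,0,0,-30,160,-150,0],
  [0,0,0,-30,160,-150,0],
  [0,0,0,-30,160,-150,0],
  [0,0,0,-30,160,-150,0],
])

```text
clock: 22.6
tool_pos: [0.4355, -0.3246, 0.2011]
tool_rot: [1.0, -0.028, -0.0, -0.0]
contact_force: [0.8, 0.2, 0.2]
gripper_width: 0.0001
```

```bash
python3 - <<'E'
from h import *
go(.475,-.168,.054,-.058)
s,d=capture('side');cv2.imwrite('pics/s20.png',s[:,:,::-1]);p,_=capture('top');np.savez('top20.npz',p=p)
cv2.imwrite('pics/t20.png',p[:,:,::-1])
g=cv2.cvtColor(p,cv2.COLOR_RGB2GRAY);w=np.clip(g[215:250,367:382].astype(float)-120,0,None);v,u=np.mgrid[215:250,367:382]
print(pt('top',(u*w).sum()/w.sum(),(v*w).sum()/w.sum(),.108))
E
```

```text
inc [-0.   0.   0.1] [  30.6 -158.6  147.1] | tcp [ 0.4355 -0.3246  0.2011] F [0.8 0.2 0.2] t 22.6 w 0.0001
[ 0.57927045 -0.16952107  0.108     ]
```

View pics/t20.png

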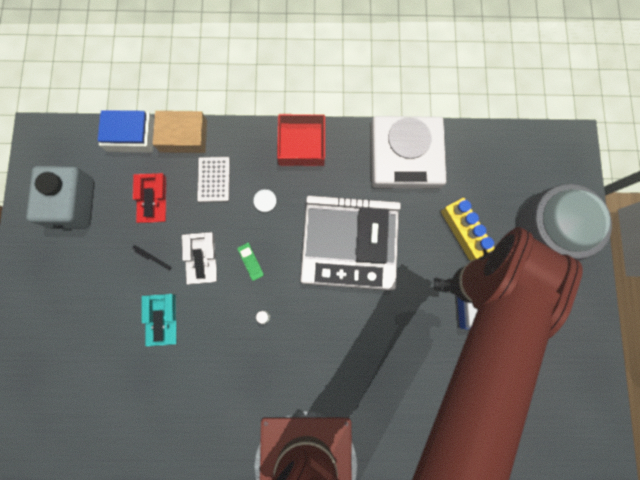

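View pics/s20.png

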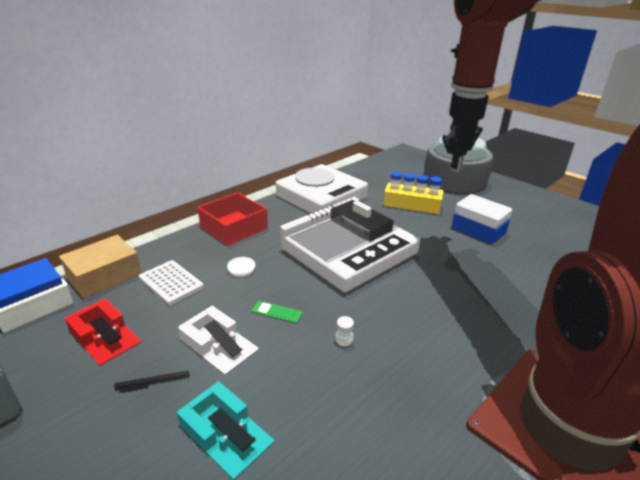

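The hood is over the bay, with its fin at top-view pixel (374,232), unchanged from before the key press. The bystanders are where they started and the gripper touches nothing.

```bash
python3 -c "
from station import hand_in
print(hand_in())"
```

```text
the job is handed in; nothing more can be done
None
```

I loaded the carrier into the reader, closed the hood, pressed and held the round key, and handed the job in at about 22.6 s. No verdict came back, so the results below are my own checks.

- **Tipping:** I pushed the free end down. The depth image gave a tilt of about 0.37 rad, and it stayed there after I let go.
- **Placing:** I took the carrier by its sides and laid it in the bay. It read level, at about the seated height once the side camera's roughly 2 mm low bias is allowed for. I could not see it again once the hood covered it.
- **Hood:** I pushed it until it stopped hard at about 24 N. Its fin stands at reader y = −55.7 mm, which is over the bay centre at −55 mm.
- **Key:** I pressed only the round key, at about 7.5 to 10.6 N for 2 s, then let it go. The fin had not moved afterwards.
- **Bystanders:** They look unmoved in the last images, though the arm partly hides the tip box in the top view. The gripper touched nothing.

**One disagreement:** I measured about 104 mm of hood travel, not 120 mm. I took this to mean the hood was not fully open at the start, because it stopped hard and is centred on the bay. I have no direct reading of the hood joint to confirm that.

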